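# Dispense the thin battery cells through the dial of a tipping trough

### The arm

A 6-joint arm with a two-finger parallel gripper is mounted at the origin on the work surface. World frame = base frame: x ahead of the robot, y to its left, z up, the work surface at z = 0. Lengths are in m, angles in degrees, forces in N, time in s.
With the tool pointing down it reaches from about 0.375 to 0.9 m from the base axis. Payload 3.1 kg.
Tool frame: the origin (TCP) lies midway between the tips of the shut fingers; the grasp point (between the pads) lies 19 mm behind it; z points along the fingers, y is the line along which they close (so a half turn about z gives the same grasp; the last joint's range is limited). The gripper opens to 87 mm and grips with 3 to 60 N. Pads are 19 mm wide; open, the fingers measure 117 mm over their backs; the gripper's body (75 mm by 190 mm) begins 51 mm behind the grasp point.
Start: joints at [-73.367, 30.224, 82.088, -0, 67.689, -10.227], TCP at [0.282, -0.558, 0.223] pointing down, gripper open.
Joint ranges: [-176.69, 176.69], [-43.24, 126.21], [12.49, 139.97], [-82, 262], [0, 151.66], [-163.58, 163.58]. Speed limits (degrees/s): [159.86, 159.86, 180, 180, 180, 180].

### API

Orientations are given as a 3x3 rotation matrix whose columns are the frame's x, y, z axes.
In Python, from rig import read_state, optics, bot gives the robot as it stands. The module is installed in compiled form; this text tells all that it offers.
- The arm moves only by the tool send_rows, never from a script. Its argument "commands" is a list of rows, each a list of 7 numbers: the turn, a rotation vector about the tool's x, y, z in units of 5 degrees (1.0 is 5 degrees), then the shift along the tool's x, y, z in units of 30 mm (1.0 is 30 mm), then the opening, from 0 (shut) to 1 (fully open). In form: [[rx, ry, rz, tx, ty, tz, gripper], ...]. A call has 1 to 20 rows; each row is the pose to reach, as a shift and turn from the pose commanded when the call began, along the tool's axes at that moment; what a row does not reach only later rows make up. A row lasts 1/12 s, in which the tool goes at most 41.7 mm and 7.16 degrees, less where a joint would pass 70% of its speed; a pose out of reach is approached as far as the arm can. A call with a gripper value outside its range is refused whole. The fingers move at their own pace and stop on an object; the grip force is fixed at half the most. Time passes only in rows, so rows that repeat a pose let the fingers close. It gives the time, the measured TCP pose, the force, the opening and the grip force at its end, in the units of the state.
- read_state(): the state, without advancing time (a new reading comes with each control period).
- optics.capture(name): name is "side" or "top"; returns a dict with "image" (400x640x3 uint8, blue, green, red), "intrinsics" (3x3 intrinsics, pixels), "extrinsics" (4x4, takes a point from world to camera coordinates). Camera axes: x right, y down, z forward; pixel columns grow to the right and rows downward; lengths in m; the calibration is good to about 2 mm. A picture is of the moment at which its call begins. There is no depth.
- bot.hand_in(): hands the job in; it is judged then, once.
The state is a dict: "time_s": time; "joint_positions": joint angles; "qvel": joint speeds; "tau": joint torques, N m; "position": TCP position; "tcp_rot": TCP orientation; "force": force on the tool from outside, world axes, zero at the start; "moment": the same for the moment, N m; "opening": opening from 0.0 (shut) to 1.0 (fully open); "grasp_force": force on a finger pad.
Only numpy, scipy, OpenCV 4.12 (cv2) and the standard library are available. Lean on these libraries where they do the work, as an engineer would, in place of code of your own. Each camera call takes 0.05 s, during which the arm holds its last target. There are 200 camera calls.

### The job

First slide the round dish so that it is centred on the round black mat under the dispenser's spout; then turn the white dial until the hole that fits the two thin cells, but not the thick one, is in line with the trough. Push the steel bail over to tip the trough until both thin cells have slid out into the dish, without touching any cell and with the thick cell kept back; let the trough down level again, and finally turn the dial back to its closed (no-hole) position between the middle and the large hole. Do not disturb the tape roll, the meter or the squeeze bottle.

Things in the scene. Friction and masses are not known exactly. Their poses are not given: they have to be found in the camera images.
- stand: Fixed dispenser stand: base plate and two grey posts carrying the tipping trough. Origin on the bench below the trough's pivot; +x is the way the cells leave (spout side), +y left of it, z up. Base plate x -200 to 0 mm, y +-75 mm, 12 mm high; posts at x +-12, y +-50 to 60 mm, 145 mm high.
- hopper (a joint): Tipping of the trough about the stand's y axis, 130 mm above the stand's origin (rad): 0 level, at rest; grows as the spout end goes down; stop at 0.9. Its weight brings it back to 0 when let go (damped); 3 to 6 N at the bail tip it. At 0.6 or more cells slide by themselves and need about a second to leave.
- lane (a point): Point on the pivot axis, 130 mm above the bench, turning with the trough: x along the groove to the spout, z up when level. The trough is an open V groove from x -202 to +35 mm, 70 mm wide; the cells lie in it end to end along x, the thin ones in front; the axes of thin cells run through this point.
- bail (a point): Middle of the cross bar of the steel bail (upside-down U of 12 mm round bar, 86 mm wide along the stand's y, over the trough). When level it is at stand x -50 mm, 280 mm above the bench; it goes with the trough on a circle of 158 mm about the pivot. Push it from behind (stand's -x side) towards the spout.
- dial_centre (a point): Centre of the white dial, on its axis: stand x 40, y 0, 180 mm above the bench while the trough is level; goes with the trough. The dial is an upright disc 150 mm across, 8 mm thick, with six lugs on its rim, 60 degrees apart, each 12 mm wide, 12 mm deep along x, reaching from 75 to 105 mm from the axis.
- dial (a joint): Turn of the dial about the stand's x axis (rad), range -1.5 to 2.4. Only the station at the bottom is in line with the trough: 0 closed (no hole); 1.047 middle hole (28 mm, passes thin cells only); 2.094 small hole (17 mm, passes none); -1.047 large hole (38 mm, passes all). Friction holds it; 1 to 2 N at a lug turn it.
- lug (a point): Outer end, 105 mm from the dial's axis, of the lug that points straight up at dial value 0. At dial value q the six lugs lean from straight up by q + n*1.047 rad (n whole), positive meaning towards the stand's -y: pushing an upper lug towards the stand's -y raises the value. At every station one lug points straight up.
- mat (a point): Centre of the flat round black mat (186 mm across, flush with the bench) under the spout, 102 mm ahead of the stand's origin along its +x.
- dish: Loose round aluminium dish, 180 mm outside diameter, 35 mm high, upright wall 8 mm thick, floor 6 mm thick, about 0.3 kg. Origin at the centre of its underside. It starts about 170 mm to the left or right of the dispenser; the tape roll stands on the other side.
- thin_a: Thin battery cell in the trough, the first in line: blue cylinder 21 mm diameter, 65 mm long, along its x axis. Origin at its middle.
- thin_b: Thin battery cell in the trough, second in line, the same as thin_a. Origin at its middle.
- thick: Thick battery cell, last in line in the trough: blue cylinder 32 mm diameter, 65 mm long, along its x axis. Origin at its middle. It must stay in the trough.
- tape: Bystander: roll of tape lying flat, 90 mm diameter, 25 mm high. Origin at the centre of its underside.
- meter: Bystander: red and black multimeter lying flat, 150 x 75 x 40 mm, beyond the dish mat. Origin at the centre of its underside.
- squeeze: Bystander: clear squeeze bottle standing, 52 mm diameter, 130 mm high, beside the rear of the trough. Origin at the centre of its underside.
Not all that is in view belongs to the job. What is meant by the dish is not orange, and is the larger of those in its own colour.

How it is judged (in metres and radians):
On the way, in this order (a step that is already met when the one before it is completed fails the run):
1. the dish is centred on the mat (within 35 mm), trough still level (horizontal distance between dish and mat below 0.035 m and value of joint hopper below 0.08 rad), for 0.2 s.
2. the dial shows the middle hole to the trough (within 0.1 rad), trough still level (value of joint dial between 0.947 and 1.147 rad and value of joint hopper below 0.08 rad), for 0.2 s.
3. both thin cells lie in the dish (horizontal distance between each of thin_a, thin_b and dish below 0.075 m and height (world z) of each of thin_a, thin_b below 0.06 m), for 0.1 s.
4. the trough is level again (value of joint hopper below 0.05 rad), for 0.2 s.
At the end, for the whole second after the job is handed in: Both thin cells lie at rest in the dish (middle within 75 mm of its centre, below 60 mm), the dish stands flat within 50 mm of the mat's centre, the thick cell still lies in the trough, the trough is level (within 0.05 rad) and the dial is closed (0 within 0.15 rad) (all of step 3 and value of joint dial between -0.15 and 0.15 rad and value of joint hopper below 0.05 rad and horizontal distance between dish and mat below 0.05 m and angle between dish's own z axis and vertical below 0.06 rad and y of thick in the frame of lane between -0.012 and 0.012 m and x of thick in the frame of lane below 0.02 m and z of thick in the frame of lane below 0.02 m and linear speed of each of thin_a, thin_b, thick, dish below 0.03 m/s); the robot touches nothing.
It fails at once if the thick cell leaves the trough (x of thick in the frame of lane above 0.035 m or z of thick in the frame of lane above 0.04 m).
It fails at once if the robot touches a cell (contact force between any of the fingers, the arm and thin_a above 0.5 N or contact force between any of the fingers, the arm and thin_b above 0.5 N or contact force between any of the fingers, the arm and thick above 0.5 N).
It fails at once if a bystander is moved by more than 25 mm or knocked over (distance of any of tape, meter, squeeze from where it was at the start of the episode above 0.025 m or angle between any of tape, meter, squeeze's own z axis and vertical above 0.4 rad).
It also fails if it takes over 72 s, if anything falls off the work surface, if the arm or the gripper's body presses on something with over 40 N, if the wrist force passes 120 N, or if a joint passes its speed limit or range.

## Working session

There is one attempt and no reset: what is moved stays moved. The work goes in short steps, Python scripts to look and compute and a tool call to move; the robot and the scene stay as the last step left them, time stands still between calls to the robot, and variables do not carry over. Pictures are saved under pics/ and viewed, at most 10 in all, crops included, and the job is handed in when it is done.

Besides the shell and the picture viewer there is one more tool, called after "Emit:" by a JSON object that holds its "op" and its "data". send_rows: Moves the arm, as the interface text tells. Its arguments: {"type":"object","properties":{"commands":{"type":"array","items":{"type":"array","items":{"type":"number"}}}},"required":["commands"]}

```bash
mkdir -p pics; python3 - <<'E'
from rig import read_state, optics
import cv2
s=read_state();print(s['time_s'],s['position'],s['tcp_rot'],s['opening'],s['force'])
for n in("side","top"):
    c=optics.capture(n);cv2.imwrite(f"pics/{n}0.png",c['image']);print(n,c['intrinsics'].round(1).tolist(),c['extrinsics'].round(4).tolist())
E
```

```text
0.0 [ 0.28217746 -0.55687961  0.22158007] [[ 8.92137613e-01  4.51763299e-01 -6.32404898e-04]
 [ 4.51763599e-01 -8.92135343e-01  2.04457131e-03]
 [ 3.59471519e-04 -2.10973648e-03 -9.99997710e-01]] 0.9964546521077572 [ 0.60540703 -0.47127898 -0.02420907]
side [[363.8, 0.0, 316.2], [0.0, 363.8, 198.9], [0.0, 0.0, 1.0]] [[-0.835, -0.5502, 0.0118, 0.5483], [-0.3896, 0.5758, -0.7188, 0.3041], [0.3887, -0.6048, -0.6951, 0.9083], [0.0, 0.0, 0.0, 1.0]]
top [[445.4, 0.0, 314.0], [0.0, 445.4, 196.1], [0.0, 0.0, 1.0]] [[-0.0098, -0.9999, -0.0094, 0.123], [-0.9921, 0.0109, -0.1254, 0.6074], [0.1255, 0.0081, -0.9921, 1.0866], [0.0, 0.0, 0.0, 1.0]]
```

View pics/side0.png

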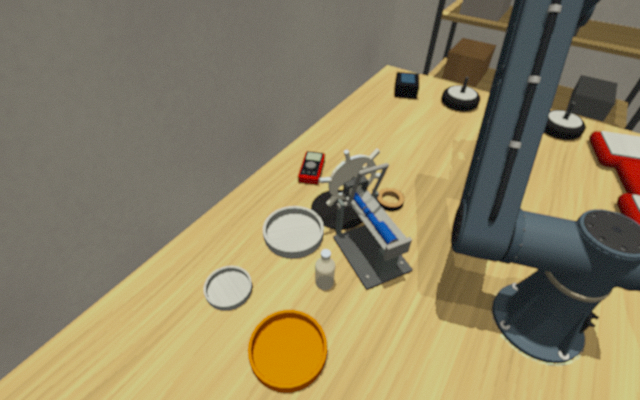

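View pics/top0.png

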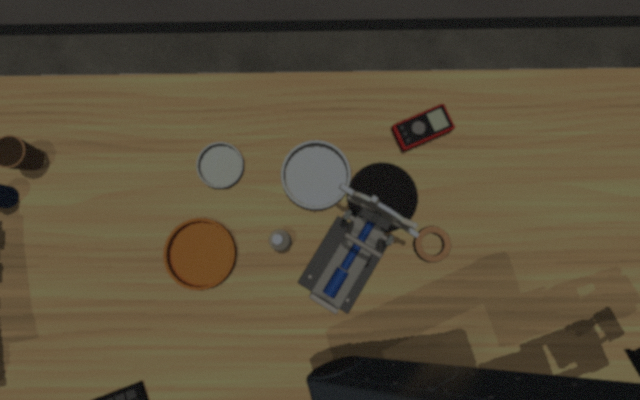

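The dish could be any of three things in the top view: the large aluminium one (316,176), the small aluminium one (221,165) or the orange one (201,254). By the description it is the one at (316,176). I'll check that in close crops and measure from both views.

```bash
python3 - <<'E'
import cv2,numpy as np
t=cv2.imread('pics/top0.png');s=cv2.imread('pics/side0.png')
a=cv2.resize(t[120:330,260:470],(780,780),interpolation=3)[:600] if 0 else cv2.resize(t[130:320,270:460],(600,600),interpolation=cv2.INTER_CUBIC)
cv2.imwrite('pics/tc.png',np.clip(a*1.6,0,255))
cv2.imwrite('pics/sc.png',cv2.resize(s[140:290,255:420],(660,600),interpolation=cv2.INTER_CUBIC))
E
```

```text
[ WARN:0@0.051] global loadsave.cpp:1063 imwrite_ Unsupported depth image for selected encoder is fallbacked to CV_8U.
```

View pics/tc.png

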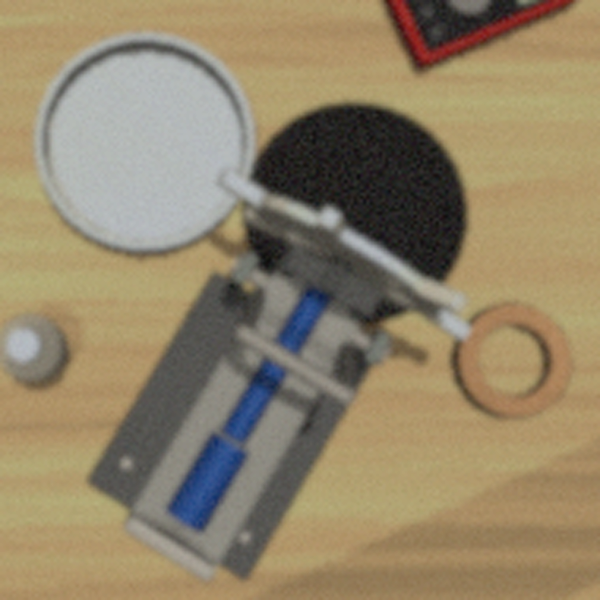

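View pics/sc.png

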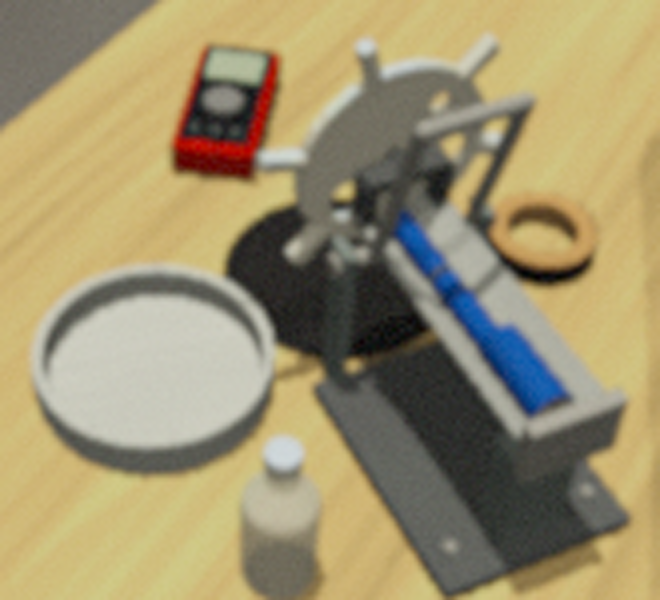

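```bash
cat > h.py <<'E'
import numpy as np,cv2
from scipy.optimize import least_squares
K={'side':np.array([[363.8,0,316.2],[0,363.8,198.9],[0,0,1]]),'top':np.array([[445.4,0,314.],[0,445.4,196.1],[0,0,1]])}
E={'side':np.array([[-0.835,-0.5502,0.0118,0.5483],[-0.3896,0.5758,-0.7188,0.3041],[0.3887,-0.6048,-0.6951,0.9083]]),
'top':np.array([[-0.0098,-0.9999,-0.0094,0.123],[-0.9921,0.0109,-0.1254,0.6074],[0.1255,0.0081,-0.9921,1.0866]])}
def proj(n,X):
    p=(K[n]@(E[n][:,:3]@np.atleast_2d(X).T+E[n][:,3:])).T
    return p[:,:2]/p[:,2:]
def tri(ps,pt):
    return least_squares(lambda X:np.r_[(proj('side',X)-ps)[0],(proj('top',X)-pt)[0]],[.6,0,.1]).x
def onz(n,p,z):
    return least_squares(lambda X:(proj(n,[X[0],X[1],z])-p)[0],[.6,0]).x
def tc(x,y):return np.array([270+x/3.158,130+y/3.158])
def sc(x,y):return np.array([255+x/4,140+y/4])
E
python3 - <<'E'
from h import *
print('dish tri',tri(sc(154,358),tc(146,143.5)),'top z.035',onz('top',tc(146,143.5),.035),'side',onz('side',sc(154,358),.035))
print('lug',tri(sc(366,42),tc(332,212)),'bailL',tri(sc(420,130),tc(240,333)),'bailR',tri(sc(530,98),tc(352,396)))
print('mat',onz('top',tc(355,212),0))
obs=[('top',tc(332,212),(40,0,285)),('side',sc(366,42),(40,0,285)),
('top',tc(240,333),(-50,43,280)),('top',tc(352,396),(-50,-43,280)),('side',sc(420,130),(-50,43,280)),('side',sc(530,98),(-50,-43,280)),
('top',tc(245,578),(-200,-75,12)),('top',tc(90,482),(-200,75,12)),('side',sc(630,520),(-200,-75,12)),('side',sc(448,593),(-200,75,6)),('top',tc(355,212),(102,0,0)),
('top',tc(222,177),(40,91,232.5)),('side',sc(494,42),(40,-91,232.5)),('side',sc(262,158),(40,91,232.5))]
def W(p,m):
    m=np.array(m)/1e3;c,s=np.cos(p[2]),np.sin(p[2]);return np.array([p[0]+c*m[0]-s*m[1],p[1]+s*m[0]+c*m[1],m[2]])
f=lambda p:np.concatenate([(proj(n,W(p,m))-q)[0] for n,q,m in obs])
r=least_squares(f,[.6,-.1,-.5],loss='soft_l1');print(r.x,np.degrees(r.x[2]));print(f(r.x).reshape(-1,2).round(1).tolist())
print('mat',W(r.x,(102,0,0)),'rightlug px',(proj('top',W(r.x,(40,-91,232.5)))[0]-[270,130])*3.158)
for n,p,z in(('tape',tc(514,358),.025),('squeeze',tc(20,345),.13),('meter',(422,128),.04)):print(n,onz('top',np.array(p),z))
E
```

```text
dish tri [0.66425711 0.11072005 0.02494211] top z.035 [0.66213354 0.11050157] side [0.65936535 0.11785615]
lug [ 0.57349901 -0.0064543   0.28136445] bailL [0.49968913 0.0530218  0.28291317] bailR [ 0.46000504 -0.01553484  0.28003746]
mat [ 0.60884798 -0.06153335]
[ 0.5264463  -0.00167334 -0.51349098] -29.420865756698664
[[8.2, 6.4], [6.3, -2.5], [-3.9, -2.1], [-0.4, -0.7], [-3.2, 1.9], [-1.1, -0.1], [1.8, 0.3], [-1.4, 1.2], [0.8, -2.0], [0.3, 2.4], [-3.8, -2.4], [0.9, -0.6], [0.9, 4.3], [0.8, -5.9]]
mat [ 0.61529187 -0.05177788  0.        ] rightlug px [469.70946165 307.57974739]
tape [ 0.4871373  -0.18105439]
squeeze [0.49826714 0.20332811]
meter [ 0.78165646 -0.162375  ]
```

```bash
cat >> h.py <<'E'
def W(p,m):
    m=np.array(m)/1e3;c,s=np.cos(p[2]),np.sin(p[2]);return np.array([p[0]+c*m[0]-s*m[1],p[1]+s*m[0]+c*m[1],m[2]])
def lugp(a,r=105):return (40,-r*np.sin(a),180+r*np.cos(a))
E
python3 - <<'E'
from h import *
obs=[('top',tc(240,333),(-50,40,280)),('top',tc(352,396),(-50,-40,280)),('side',sc(420,130),(-50,40,280)),('side',sc(530,98),(-50,-40,280)),
('top',tc(245,578),(-200,-75,12)),('top',tc(90,482),(-200,75,12)),('side',sc(630,520),(-200,-75,12)),('side',sc(448,593),(-200,75,6)),('top',tc(355,212),(102,0,0))]
lug=[('top',tc(332,212),0),('side',sc(366,44),0),('side',sc(494,42),1),('side',sc(262,158),-1),('top',tc(222,177),-1),('top',tc(465,332),1)]
f=lambda p:np.concatenate([(proj(n,W(p,m))-q)[0] for n,q,m in obs]+[(proj(n,W(p,lugp(p[3]+k*np.pi/3,102)))-q)[0] for n,q,k in lug])
r=least_squares(f,[.52,-.01,-.5,-.2],loss='soft_l1');print(r.x,np.degrees(r.x[2]));print(f(r.x).reshape(-1,2).round(1).tolist())
print('mat',W(r.x,(102,0,0)))
s=cv2.imread('pics/side0.png');im=cv2.resize(s[145:215,315:385],(600,600),interpolation=cv2.INTER_CUBIC);k=600/70
for a in range(6):
    p=(proj('side',W(r.x,lugp(r.x[3]+a*np.pi/3,50)))[0]-[315,145])*k
    cv2.circle(im,tuple(int(v) for v in p),5,(0,0,255),1);cv2.putText(im,str(a),tuple(int(v) for v in p),0,.6,(0,255,0),2)
cv2.imwrite('pics/dial.png',im)
E
```

```text
[ 0.52293224 -0.00808635 -0.55664795 -0.25776441] -31.893577936597616
[[0.3, -0.9], [0.1, 0.5], [-0.7, 0.5], [-0.0, 0.1], [0.8, 1.1], [-1.2, -0.2], [1.1, -1.0], [-0.9, 1.5], [0.2, -0.3], [0.5, 2.1], [0.3, 0.5], [-0.5, 0.2], [0.4, 0.4], [1.9, -0.2], [-1.3, -9.2]]
mat [ 0.6095334  -0.06197736  0.        ]
```

View pics/dial.png

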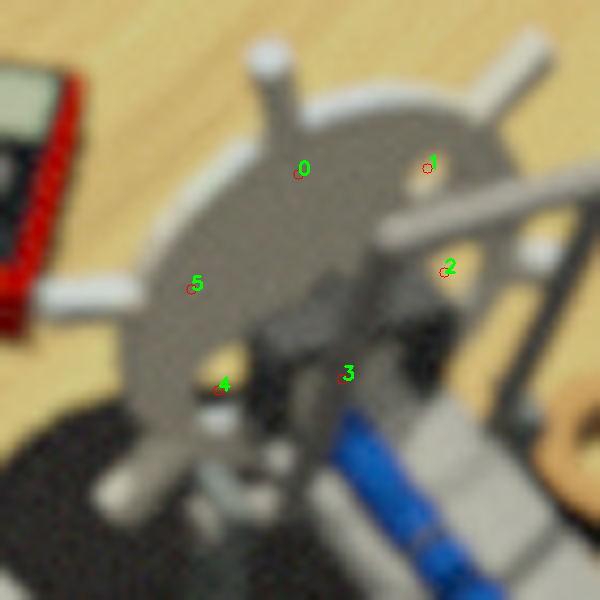

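The dial fits well: a lug angle of -0.26 rad, with the closed station at the bottom. The small hole is at label 1, the middle at 2 and the large at 4. So the dish is the large aluminium one. I'll grasp the rim on its world +x side, keep clear of the post while sliding, and write a helper that gives each move as a row.

```bash
cat >> h.py <<'E'
from scipy.spatial.transform import Rotation as Ro
P=[.523,-.008,np.radians(-31.7)]
def Rdown(yaw):  # tool pointing down, tool y at world yaw (deg)
    a=np.radians(yaw);y=np.array([np.cos(a),np.sin(a),0]);z=np.array([0,0,-1.]);return np.c_[np.cross(y,z),y,z]
def row(pos,R=None):
    from rig import read_state
    s=read_state();R0=np.array(s['tcp_rot']);p0=np.array(s['position'])
    R=R0 if R is None else R
    return np.r_[Ro.from_matrix(R0.T@R).as_rotvec(degrees=True)/5,R0.T@(np.array(pos)-p0)/.03].round(2).tolist()
E
python3 - <<'E'
from h import *
for m in((55,174,0),(115,90,0),(115,50,0),(102,0,0)):print(m,W(P,m)+[.086,0,0])
print(onz('top',(403,151),.04))
print(row([.748,.111,.36],Rdown(0)))
E
```

```text
(55, 174, 0) [0.74722668 0.11114019 0.        ]
(115, 90, 0) [0.75413573 0.00814376 0.        ]
(115, 50, 0) [ 0.73311686 -0.02588868  0.        ]
(102, 0, 0) [ 0.69578273 -0.06159811  0.        ]
[ 0.72196217 -0.11158192]
[-0.02, -0.02, -12.63, 23.91, -12.86, -4.58]
```

Emit:
{"op": "send_rows", "data": {"commands": [[0, 0, 0, 0, 0, -1.4, 1], [0, 0, 0, 0, 0, -2.8, 1], [0, 0, 0, 0, 0, -4.2, 1], [0, 0, 0, 0, 0, -4.6, 1], [0, 0, 0, 0, 0, -4.6, 1]]}}

```text
time_s: 0.52
position: [0.2832, -0.5597, 0.366]
tcp_rot: [[0.892, 0.452, 0.003], [0.452, -0.892, -0.01], [-0.002, 0.01, -1.0]]
force: [-0.0, -0.2, 0.7]
opening: 1.006
grasp_force: 0.0
```

Emit:
{"op": "send_rows", "data": {"commands": [[0, 0, -4, 8, -4.3, 0, 1], [0, 0, -4, 8, -4.3, 0, 1], [0, 0, -4, 8, -4.3, 0, 1], [0, 0, -4, 8, -4.3, 0, 1], [0, 0, -6, 12, -6.5, 0, 1], [0, 0, -8, 16, -8.6, 0, 1], [0, 0, -8, 16, -8.6, 0, 1], [0, 0, -10, 20, -10.7, 0, 1], [0, 0, -12.6, 24, -12.9, 0, 1], [0, 0, -12.6, 24, -12.9, 0, 1], [0, 0, -12.6, 24, -12.9, 0, 1], [0, 0, -12.6, 24, -12.9, 0, 1], [0, 0, -12.6, 24, -12.9, 0, 1], [0, 0, -12.6, 24, -12.9, 0, 1], [0, 0, -12.6, 24, -12.9, 0, 1], [0, 0, -12.6, 24, -12.9, 0, 1], [0, 0, -12.6, 24, -12.9, 0, 1], [0, 0, -12.6, 24, -12.9, 0, 1], [0, 0, -12.6, 24, -12.9, 0, 1], [0, 0, -12.6, 24, -12.9, 0, 1]]}}

```text
time_s: 2.18
position: [0.7505, 0.1173, 0.3572]
tcp_rot: [[-0.001, 1.0, -0.004], [1.0, 0.001, 0.002], [0.002, -0.004, -1.0]]
force: [-0.6, 0.4, -0.9]
opening: 0.996
grasp_force: 0.0
```

```bash
python3 - <<'E'
from h import *
from rig import read_state
s=read_state();print(np.round(s['position'],3),np.round(s['tcp_rot'],2).tolist(),row([.748,.112,.1],Rdown(0)),row([.748,.112,.016],Rdown(0)))
E
```

```text
[0.75  0.117 0.357] [[-0.0, 1.0, -0.0], [1.0, 0.0, 0.0], [0.0, -0.0, -1.0]] [-0.04, -0.02, 0.01, -0.19, -0.05, 8.57] [-0.04, -0.02, 0.01, -0.19, -0.04, 11.37]
```

Emit:
{"op": "send_rows", "data": {"commands": [[0, 0, 0, -0.2, 0, 4, 1], [0, 0, 0, -0.2, 0, 5, 1], [0, 0, 0, -0.2, 0, 6, 1], [0, 0, 0, -0.2, 0, 7, 1], [0, 0, 0, -0.2, 0, 8, 1], [0, 0, 0, -0.2, 0, 9, 1], [0, 0, 0, -0.2, 0, 10, 1], [0, 0, 0, -0.2, 0, 10.6, 1], [0, 0, 0, -0.2, 0, 11.1, 1], [0, 0, 0, -0.2, 0, 11.35, 1], [0, 0, 0, -0.2, 0, 11.35, 1], [0, 0, 0, -0.2, 0, 11.35, 1], [0, 0, 0, -0.2, 0, 11.35, 0.6], [0, 0, 0, -0.2, 0, 11.35, 0.3]]}}

```text
time_s: 3.35
position: [0.7518, 0.1071, 0.023]
tcp_rot: [[0.002, 1.0, 0.005], [1.0, -0.002, -0.0], [-0.0, 0.005, -1.0]]
force: [0.9, 0.8, -0.2]
opening: 0.918
grasp_force: 0.0
```

Emit:
{"op": "send_rows", "data": {"commands": [[0, 0, 0, 0, 0, 0, 0], [0, 0, 0, 0, 0, 0, 0], [0, 0, 0, 0, 0, 0, 0], [0, 0, 0, 0, 0, 0, 0], [0, 0, 0, 0, 0, 0, 0], [0, 0, 0, 0, 0, 0, 0]]}}

```text
time_s: 3.85
position: [0.7498, 0.107, 0.0201]
tcp_rot: [[0.002, 1.0, -0.0], [1.0, -0.002, -0.0], [-0.0, -0.0, -1.0]]
force: [1.0, -0.7, 0.6]
opening: 0.478
grasp_force: 0.0
```

Emit:
{"op": "send_rows", "data": {"commands": [[0, 0, 0, 0, 0, 0, 0], [0, 0, 0, 0, 0, 0, 0], [0, 0, 0, 0, 0, 0, 0], [0, 0, 0, 0, 0, 0, 0], [0, 0, 0, 0, 0, 0, 0], [0, 0, 0, 0, 0, 0, 0], [0, 0, 0, 0, 0, 0, 0], [0, 0, 0, 0, 0, 0, 0]]}}

```text
time_s: 4.52
position: [0.7497, 0.1075, 0.02]
tcp_rot: [[0.002, 1.0, -0.0], [1.0, -0.002, 0.001], [0.001, -0.0, -1.0]]
force: [0.4, 1.8, 0.0]
opening: 0.101
grasp_force: 29.8
```

```bash
python3 - <<'E'
from h import *
from rig import read_state,optics
s=read_state();print(s['position'],s['opening'],s['grasp_force'])
a=optics.capture('top')['image'];b=optics.capture('side')['image']
cv2.imwrite('pics/g.png',np.hstack([cv2.resize(a[100:320,250:470],(400,400)),cv2.resize(b[120:300,220:400],(400,400))]))
E
```

```text
[0.74969569 0.10754777 0.0200325 ] 0.10128798974954346 29.83307789079845
```

View pics/g.png

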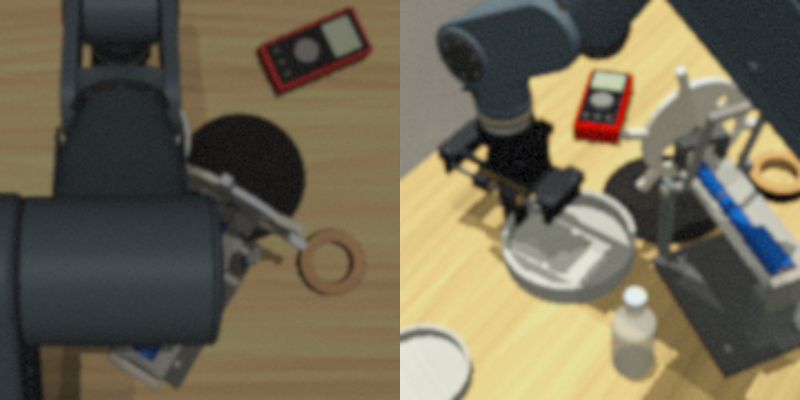

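Emit:
{"op": "send_rows", "data": {"commands": [[0, 0, 0, -0.3, 0.02, 0, 0], [0, 0, 0, -0.7, 0.04, 0, 0], [0, 0, 0, -1.1, 0.06, 0, 0], [0, 0, 0, -1.5, 0.08, 0, 0], [0, 0, 0, -1.9, 0.1, 0, 0], [0, 0, 0, -2.3, 0.12, 0, 0], [0, 0, 0, -2.7, 0.14, 0, 0], [0, 0, 0, -3.1, 0.14, 0, 0], [0, 0, 0, -3.45, 0.13, 0, 0], [0, 0, 0, -3.7, -0.05, 0, 0], [0, 0, 0, -4, -0.2, 0, 0], [0, 0, 0, -4.3, -0.4, 0, 0], [0, 0, 0, -4.55, -0.55, 0, 0], [0, 0, 0, -4.55, -0.55, 0, 0]]}}

```text
time_s: 5.78
position: [0.7312, -0.0315, 0.02]
tcp_rot: [[0.003, 1.0, -0.003], [1.0, -0.003, -0.001], [-0.001, -0.003, -1.0]]
force: [-2.0, -0.5, 0.1]
opening: 0.1
grasp_force: 29.9
```

```bash
python3 - <<'E'
from h import *
from rig import read_state,optics
b=optics.capture('side')['image']
cv2.imwrite('pics/g2.png',cv2.resize(b[60:310,220:470],(600,600)))
E
```

```text
(no output)
```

View pics/g2.png

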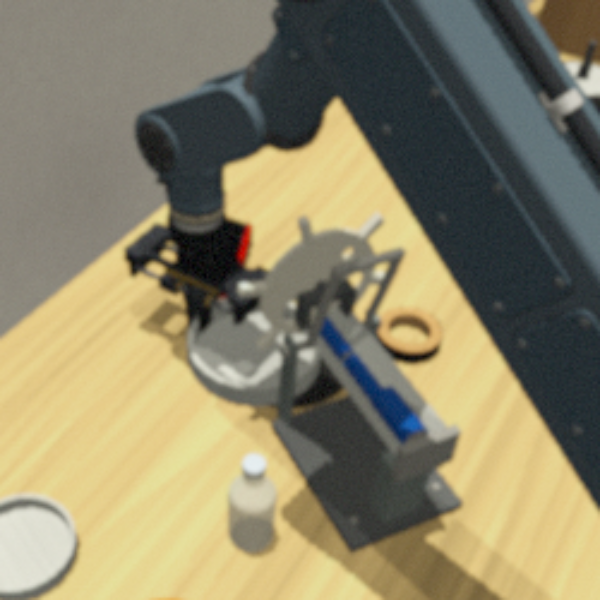

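Emit:
{"op": "send_rows", "data": {"commands": [[0, 0, 0, -0.25, -0.25, 0, 0], [0, 0, 0, -0.5, -0.5, 0, 0], [0, 0, 0, -0.75, -0.75, 0, 0], [0, 0, 0, -1, -1, 0, 0], [0, 0, 0, -1.15, -1.2, 0, 0], [0, 0, 0, -1.15, -1.2, 0, 0], [0, 0, 0, -1.15, -1.2, 0, 0]]}}

```text
time_s: 6.42
position: [0.6953, -0.0647, 0.02]
tcp_rot: [[0.003, 1.0, -0.003], [1.0, -0.003, -0.0], [-0.0, -0.003, -1.0]]
force: [-2.4, -1.0, 0.4]
opening: 0.094
grasp_force: 30.7
```

Emit:
{"op": "send_rows", "data": {"commands": [[0, 0, 0, 0, 0, 0, 0.2], [0, 0, 0, 0, 0, 0, 0.35], [0, 0, 0, 0, 0, 0, 0.5], [0, 0, 0, 0, 0, 0, 0.5], [0, 0, 0, 0, 0, 0, 0.5], [0, 0, 0, 0, 0, 0, 0.5], [0, 0, 0, 0, 0, 0, 0.5], [0, 0, 0, 0, 0, 0, 0.5]]}}

```text
time_s: 7.08
position: [0.697, -0.0637, 0.02]
tcp_rot: [[0.002, 1.0, 0.0], [1.0, -0.002, 0.0], [0.0, 0.0, -1.0]]
force: [0.7, 0.1, 1.1]
opening: 0.49
grasp_force: 0.0
```

Emit:
{"op": "send_rows", "data": {"commands": [[0, 0, 0, 0, 0, -0.8, 0.5], [0, 0, 0, 0, 0, -1.6, 0.5], [0, 0, 0, 0, 0.3, -2.8, 0], [0, 0, 0, 0, 1, -4.1, 0], [0, 0, 0, 0, 1.5, -5.4, 0], [0, 0, 0, 0, 1.7, -6.7, 0], [0, 0, 0, 0, 1.7, -8, 0], [0, 0, 0, 0, 1.7, -9.3, 0], [0, 0, 0, 0, 1.7, -10.6, 0], [0, 0, 0, 0, 1.7, -11.5, 0], [0, 0, 0, 0, 1.7, -11.5, 0]]}}

```text
time_s: 8.0
position: [0.7508, -0.0644, 0.3747]
tcp_rot: [[0.002, 1.0, 0.016], [1.0, -0.002, -0.004], [-0.004, 0.016, -1.0]]
force: [-0.8, 0.1, 0.6]
opening: 0.011
grasp_force: 0.0
```

```bash
python3 - <<'E'
from h import *
from rig import read_state,optics
s=read_state();print(s['position'],s['opening'])
a=optics.capture('top')['image'];b=optics.capture('side')['image']
cv2.imwrite('pics/g3.png',np.hstack([cv2.resize(a[100:320,250:470],(400,400)),cv2.resize(b[120:300,240:420],(400,400))]))
R=Rdown(-31.7)
for m in((40,65,360),(40,65,268)):print(m,W(P,m),row(W(P,m),R))
E
```

```text
[ 0.75075102 -0.06444931  0.37467685] 0.011105128572797383
(40, 65, 360) [0.5911881  0.02628386 0.36      ] [0.04, -0.0, 6.31, 3.0, -5.25, 0.22]
(40, 65, 268) [0.5911881  0.02628386 0.268     ] [0.04, -0.0, 6.31, 3.0, -5.26, 3.28]
```

View pics/g3.png

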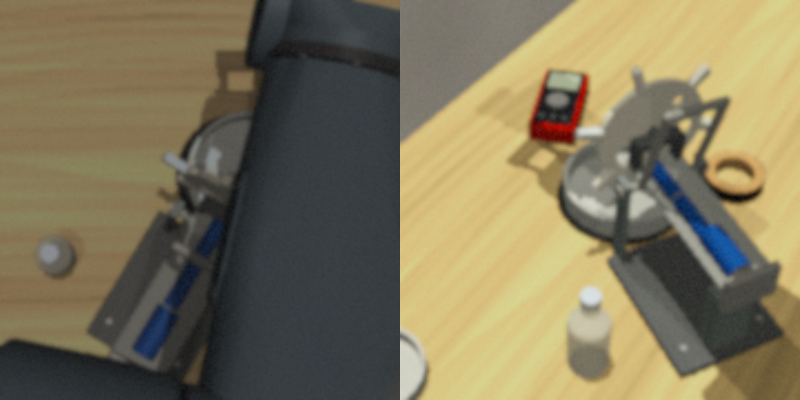

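The dish sits on the mat, with its rim around crop (620,190) in the side view. Next I'll bring the shut fingers beside the upper lug.

Emit:
{"op": "send_rows", "data": {"commands": [[0, 0, 1.4, 0.7, -1.1, 0.2, 0], [0, 0, 2.8, 1.4, -2.2, 0.2, 0], [0, 0, 4.2, 2, -3.3, 0.2, 0], [0, 0, 5.6, 2.6, -4.4, 0.2, 0], [0, 0, 6.3, 3, -5.25, 0.2, 0], [0, 0, 6.3, 3, -5.25, 0.2, 0], [0, 0, 6.3, 3, -5.25, 1.2, 0], [0, 0, 6.3, 3, -5.25, 2.2, 0], [0, 0, 6.3, 3, -5.25, 3, 0], [0, 0, 6.3, 3, -5.25, 3.28, 0], [0, 0, 6.3, 3, -5.25, 3.28, 0], [0, 0, 6.3, 3, -5.25, 3.28, 0]]}}

```text
time_s: 9.1
position: [0.5909, 0.0262, 0.266]
tcp_rot: [[0.525, 0.851, -0.001], [0.851, -0.525, 0.0], [-0.001, -0.001, -1.0]]
force: [0.5, -0.0, 0.2]
opening: 0.006
grasp_force: 0.0
```

```bash
cat >> h.py <<'E'
def stand():
    from rig import read_state
    s=read_state();p=np.array(s['position']);c,n=np.cos(P[2]),np.sin(P[2]);d=p[:2]-P[:2]
    return np.r_[c*d[0]+n*d[1],-n*d[0]+c*d[1],p[2]]*1e3
E
python3 - <<'E'
from h import *
print(stand())
R=Rdown(-31.7)
for y,z in((15.5,270),(-20.8,267),(-40,259),(-53,249)):print(y,z,row(W(P,(40,y,z)),R))
E
```

```text
[ 39.77676509  64.74853236 265.98606233]
15.5 270 [-0.02, 0.01, 0.01, -1.64, 0.01, -0.13]
-20.8 267 [-0.02, 0.01, 0.01, -2.85, 0.0, -0.03]
-40 259 [-0.02, 0.01, 0.01, -3.49, 0.0, 0.23]
-53 249 [-0.02, 0.01, 0.01, -3.92, 0.0, 0.57]
```

Emit:
{"op": "send_rows", "data": {"commands": [[0, 0, 0, -0.4, 0, -0.1, 0], [0, 0, 0, -0.8, 0, -0.13, 0], [0, 0, 0, -1.1, 0, -0.13, 0], [0, 0, 0, -1.35, 0, -0.13, 0], [0, 0, 0, -1.6, 0, -0.13, 0], [0, 0, 0, -1.85, 0, -0.12, 0], [0, 0, 0, -2.1, 0, -0.1, 0], [0, 0, 0, -2.35, 0, -0.08, 0], [0, 0, 0, -2.6, 0, -0.05, 0], [0, 0, 0, -2.85, 0, -0.03, 0], [0, 0, 0, -3.05, 0, 0.05, 0], [0, 0, 0, -3.25, 0, 0.13, 0], [0, 0, 0, -3.5, 0, 0.23, 0], [0, 0, 0, -3.7, 0, 0.4, 0], [0, 0, 0, -3.9, 0, 0.55, 0], [0, 0, 0, -3.9, 0, 0.55, 0], [0, 0, 0, -3.7, 0, 0.2, 0]]}}

```text
time_s: 10.52
position: [0.5301, -0.0687, 0.2584]
tcp_rot: [[0.526, 0.851, -0.006], [0.851, -0.526, 0.001], [-0.002, -0.006, -1.0]]
force: [0.4, 0.3, -0.8]
opening: 0.004
grasp_force: 0.0
```

```bash
python3 - <<'E'
from h import *
from rig import read_state
s=read_state();print(stand(),s['force'])
R=Rdown(-31.7)
for y,z in((-45,310),(65,310),(65,268),(16,272),(15,272)):print(y,z,row(W(P,(40,y,z)),R))
E
```

```text
[ 37.96480968 -47.88301085 258.36086142] [ 0.41172203  0.27183563 -0.84415708]
-45 310 [-0.07, 0.03, -0.01, 0.09, 0.06, -1.72]
65 310 [-0.07, 0.03, -0.01, 3.76, 0.06, -1.73]
65 268 [-0.07, 0.03, -0.01, 3.76, 0.06, -0.33]
16 272 [-0.07, 0.03, -0.01, 2.13, 0.06, -0.46]
15 272 [-0.07, 0.03, -0.01, 2.1, 0.06, -0.46]
```

Emit:
{"op": "send_rows", "data": {"commands": [[0, 0, 0, 0.1, 0.05, -1.2, 0], [0, 0, 0, 0.2, 0.05, -1.8, 0], [0, 0, 0, 1.3, 0.05, -1.8, 0], [0, 0, 0, 2.5, 0.05, -1.8, 0], [0, 0, 0, 3.8, 0.05, -1.8, 0], [0, 0, 0, 3.8, 0.05, -1.8, 0], [0, 0, 0, 3.8, 0.05, -1.1, 0], [0, 0, 0, 3.8, 0.05, -0.4, 0], [0, 0, 0, 3.6, 0.05, -0.4, 0], [0, 0, 0, 3.2, 0.05, -0.45, 0], [0, 0, 0, 2.9, 0.05, -0.45, 0], [0, 0, 0, 2.7, 0.05, -0.45, 0], [0, 0, 0, 2.5, 0.05, -0.45, 0], [0, 0, 0, 2.3, 0.05, -0.45, 0], [0, 0, 0, 2.13, 0.05, -0.45, 0], [0, 0, 0, 2.13, 0.05, -0.45, 0], [0, 0, 0, 2.13, 0.05, -0.45, 0]]}}

```text
time_s: 11.93
position: [0.567, -0.015, 0.2743]
tcp_rot: [[0.525, 0.851, -0.0], [0.851, -0.525, -0.0], [-0.0, 0.0, -1.0]]
force: [-0.8, -1.0, -0.9]
opening: 0.005
grasp_force: 0.0
```

```bash
python3 - <<'E'
from h import *
from rig import read_state
s=read_state();print(stand(),s['force'])
E
```

```text
[ 41.06830242  17.1667171  274.31776598] [-0.75404901 -1.03948837 -0.88034123]
```

Emit:
{"op": "send_rows", "data": {"commands": [[0, 0, 0, 0.4, 0, 0, 0], [0, 0, 0, 0.8, 0, -0.6, 0], [0, 0, 0, 1, 0, -1.8, 0], [0, 0, 0, 1, -1, -2.2, 0], [0, 0, 0, 1, -2.2, -2.2, 0], [0, 0, 0, 1, -3.4, -2.2, 0], [0, 0, 0, 1, -4.4, -2.2, 0], [0, 0, 0, 0.5, -4.6, -2.2, 0], [0, 0, 0, 0, -4.6, -2.2, 0], [0, 0, 0, -0.5, -4.6, -2.2, 0], [0, 0, 0, -0.5, -4.6, -2.2, 0]]}}

```text
time_s: 12.85
position: [0.4408, 0.045, 0.3403]
tcp_rot: [[0.525, 0.851, -0.001], [0.851, -0.525, -0.001], [-0.001, -0.0, -1.0]]
force: [0.2, 0.2, -0.3]
opening: 0.007
grasp_force: 0.0
```

```bash
python3 - <<'E'
from h import *
from rig import optics
print(stand())
b=optics.capture('side')['image']
im=cv2.resize(b[130:230,300:400],(600,600),interpolation=cv2.INTER_CUBIC)
for k in range(6):
    p=(proj('side',W(P,lugp(k*np.pi/3,103)))[0]-[300,130])*6
    cv2.circle(im,tuple(int(v) for v in p),5,(0,0,255),1)
cv2.imwrite('pics/d2.png',im)
E
```

```text
[-97.78061948   1.87238742 340.25102167]
```

View pics/d2.png

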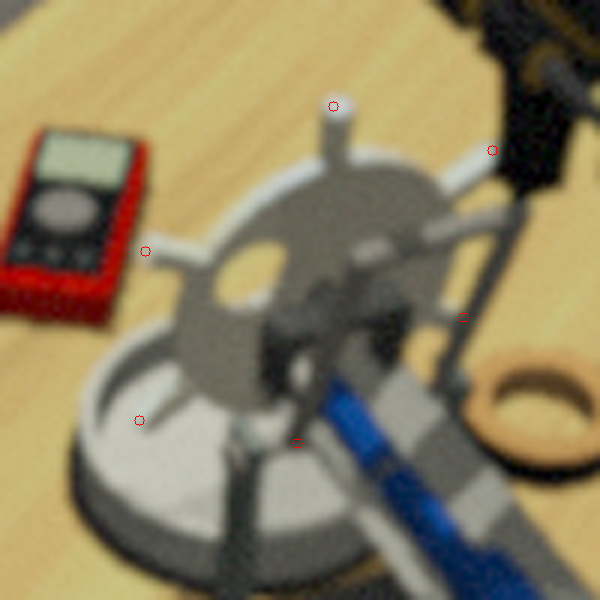

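The lug tips coincide with the predictions for a station, and the large hole is now at the upper left. So the dial is at the middle hole. Next I'll lower the fingers behind the bail and push.

Emit:
{"op": "send_rows", "data": {"commands": [[0, 0, 0, 0, 0, 1, 0], [0, 0, 0, 0, 0, 2, 0], [0, 0, 0, 0, 0, 2.65, 0], [0, 0, 0, 0, 0.3, 2.65, 0], [0, 0, 0, 0, 0.6, 2.65, 0], [0, 0, 0, 0, 0.9, 2.65, 0], [0, 0, 0, 0, 1.1, 2.65, 0], [0, 0, 0, 0, 1.3, 2.65, 0], [0, 0, 0, 0, 1.5, 2.65, 0], [0, 0, 0, 0, 1.7, 2.65, 0], [0, 0, 0, 0, 1.9, 2.65, 0], [0, 0, 0, 0, 2.1, 2.65, 0], [0, 0, 0, 0, 2.3, 2.65, 0], [0, 0, 0, 0, 2.5, 2.65, 0], [0, 0, 0, 0, 2.7, 2.65, 0], [0, 0, 0, 0, 2.9, 2.65, 0], [0, 0, 0, 0, 3.1, 2.65, 0], [0, 0, 0, 0, 3.3, 2.65, 0]]}}

```text
time_s: 14.4
position: [0.5264, -0.0067, 0.2618]
tcp_rot: [[0.525, 0.851, 0.0], [0.851, -0.525, 0.001], [0.001, -0.0, -1.0]]
force: [-4.2, 2.2, 2.3]
opening: 0.004
grasp_force: 2.5
```

```bash
python3 - <<'E'
from h import *
print(stand(),row(W(P,(46,0,261)),Rdown(-31.7)))
E
```

```text
[  2.22370793   2.929704   261.80707507] [-0.0, -0.01, 0.01, -0.1, 1.46, 0.03]
```

Emit:
{"op": "send_rows", "data": {"commands": [[0, 0, 0, 0, 0.2, 0, 0], [0, 0, 0, 0, 0.4, 0, 0], [0, 0, 0, 0, 0.6, 0, 0], [0, 0, 0, 0, 0.8, 0, 0], [0, 0, 0, 0, 1, 0, 0], [0, 0, 0, 0, 1.2, 0, 0], [0, 0, 0, 0, 1.4, 0, 0], [0, 0, 0, 0, 1.4, 0, 0], [0, 0, 0, 0, 1.4, 0, 0], [0, 0, 0, 0, 1.4, 0, 0], [0, 0, 0, 0, 1.4, 0, 0], [0, 0, 0, 0, 1.4, 0, 0], [0, 0, 0, 0, 1.4, 0, 0], [0, 0, 0, 0, 1.4, 0, 0], [0, 0, 0, 0, 1.4, 0, 0], [0, 0, 0, 0, 1.4, 0, 0], [0, 0, 0, 0, 1.4, 0, 0], [0, 0, 0, 0, 1.4, 0, 0], [0, 0, 0, 0, 1.4, 0, 0], [0, 0, 0, 0, 1.4, 0, 0]]}}

```text
time_s: 16.07
position: [0.5619, -0.0287, 0.2606]
tcp_rot: [[0.525, 0.851, -0.0], [0.851, -0.525, 0.0], [0.0, -0.0, -1.0]]
force: [-2.2, 1.8, 0.8]
opening: 0.007
grasp_force: 0.9
```

Emit:
{"op": "send_rows", "data": {"commands": [[0, 0, 0, 0, 0.05, 0, 0], [0, 0, 0, 0, 0.1, 0, 0], [0, 0, 0, 0, 0.1, 0, 0], [0, 0, 0, 0, 0.1, 0, 0], [0, 0, 0, 0, 0.1, 0, 0], [0, 0, 0, 0, 0.1, 0, 0], [0, 0, 0, 0, 0.1, 0, 0], [0, 0, 0, 0, 0.1, 0, 0], [0, 0, 0, 0, 0.1, 0, 0], [0, 0, 0, 0, 0.1, 0, 0]]}}

```text
time_s: 16.9
position: [0.5644, -0.0305, 0.2606]
tcp_rot: [[0.525, 0.851, -0.0], [0.851, -0.525, -0.0], [-0.0, -0.0, -1.0]]
force: [-2.1, 0.9, -0.6]
opening: 0.01
grasp_force: 1.3
```

```bash
python3 - <<'E'
from h import *
from rig import optics
print(stand(),row(W(P,(-98,0,262)),Rdown(-31.7)))
b=optics.capture('side')['image']
cv2.imwrite('pics/t.png',cv2.resize(b[120:270,280:430],(600,600),interpolation=cv2.INTER_CUBIC))
E
```

```text
[ 46.98824889   2.62803945 260.63488188] [-0.0, 0.0, 0.01, -0.08, -4.83, -0.04]
```

View pics/t.png

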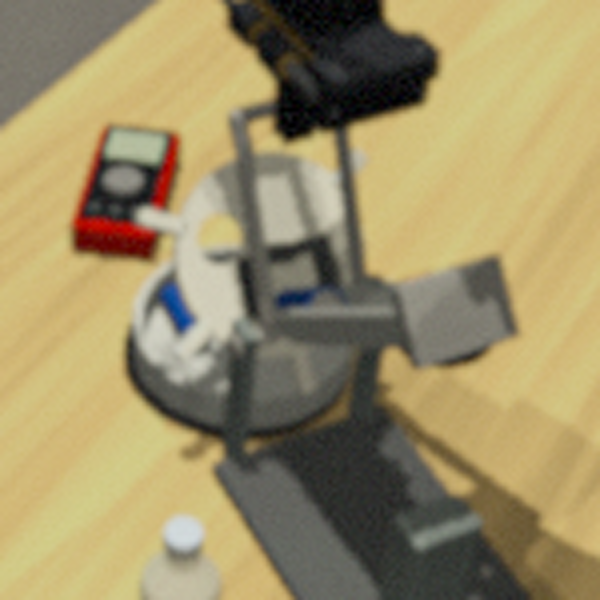

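That was the last picture I may view. It shows one thin cell in the dish at crop (178,305) and a blue end still in the trough at (310,298). From here I'll check by numbers.

Emit:
{"op": "send_rows", "data": {"commands": [[0, 0, 0, 0, 0, 0, 0], [0, 0, 0, 0, 0, 0, 0], [0, 0, 0, 0, 0, 0, 0], [0, 0, 0, 0, 0, 0, 0], [0, 0, 0, 0, 0, 0, 0], [0, 0, 0, 0, 0, 0, 0]]}}

```text
time_s: 17.45
position: [0.5644, -0.0305, 0.2606]
tcp_rot: [[0.525, 0.851, -0.0], [0.851, -0.525, -0.0], [-0.0, -0.0, -1.0]]
force: [-3.0, -0.6, -2.3]
opening: 0.004
grasp_force: 1.3
```

```bash
cat >> h.py <<'E'
def blue():
    from rig import optics
    for n in('side','top'):
        h=cv2.cvtColor(optics.capture(n)['image'],cv2.COLOR_BGR2HSV)
        m=cv2.inRange(h,(105,120,40),(130,255,255));m[:, :200]=0
        k,l,st,c=cv2.connectedComponentsWithStats(m)
        for i in range(1,k):
            if st[i,4]>=6:
                x=onz(n,c[i],.0165);d=x-W(P,(102,0,0))[:2]
                print(n,c[i].round(1),st[i].tolist(),'floor xy',x.round(3),'from mat mm',(np.linalg.norm(d)*1e3).round())
E
python3 - <<'E'
from h import *
blue()
for z in(130,):print('dish/mat px',[proj(n,W(P,(102,0,6)))[0].round(1).tolist() for n in('side','top')])
E
```

```text
side [323.5 196.4] [320, 191, 8, 12, 43] floor xy [ 0.672 -0.067] from mat mm 63.0
side [353.6 194. ] [350, 193, 8, 3, 21] floor xy [ 0.595 -0.133] from mat mm 72.0
dish/mat px [[338.8, 207.2], [382.8, 196.5]]
```

Emit:
{"op": "send_rows", "data": {"commands": [[0, 0, 0, 0, -0.25, 0, 0], [0, 0, 0, 0, -0.5, 0, 0], [0, 0, 0, 0, -0.75, 0, 0], [0, 0, 0, 0, -1, 0, 0], [0, 0, 0, 0, -1.25, 0, 0], [0, 0, 0, 0, -1.5, 0, 0], [0, 0, 0, 0, -1.75, 0, 0], [0, 0, 0, 0, -2, 0, 0], [0, 0, 0, 0, -2.25, 0, 0], [0, 0, 0, 0, -2.5, 0, 0], [0, 0, 0, 0, -2.75, 0, 0], [0, 0, 0, 0, -3, 0, 0], [0, 0, 0, 0, -3.25, 0, 0], [0, 0, 0, 0, -3.5, 0, 0], [0, 0, 0, 0, -3.75, 0, 0], [0, 0, 0, 0, -4, 0, 0], [0, 0, 0, 0, -4.25, 0, 0], [0, 0, 0, 0, -4.5, 0, 0], [0, 0, 0, 0, -4.8, 0, 0], [0, 0, 0, 0, -5, 0, 0]]}}

```text
time_s: 19.22
position: [0.436, 0.0487, 0.2608]
tcp_rot: [[0.524, 0.851, 0.0], [0.851, -0.524, -0.0], [0.0, 0.0, -1.0]]
force: [-0.1, 0.0, 0.2]
opening: 0.006
grasp_force: 0.0
```

Emit:
{"op": "send_rows", "data": {"commands": [[0, 0, 0, 0, -0.2, -1, 0], [0, 0, 0, 0, -0.2, -2, 0], [0, 0, 0, 0, -0.2, -3, 0], [0, 0, 0, 0, -0.2, -3, 0], [0, 0, 0, 0, -0.2, -3, 0]]}}

```text
time_s: 19.63
position: [0.4326, 0.0514, 0.3523]
tcp_rot: [[0.524, 0.851, 0.005], [0.851, -0.524, -0.001], [0.002, 0.005, -1.0]]
force: [0.1, -0.1, -0.2]
opening: 0.005
grasp_force: 0.0
```

```bash
python3 - <<'E'
from h import *
blue();print(stand())
for x in (-150,-110,-60,-30,0):print(x,[proj(n,W(P,(x,0,130)))[0].round(1).tolist() for n in('side','top')])
E
```

```text
side [526.1  78.5] [501, 57, 52, 45, 1452] floor xy [ 0.289 -1.367] from mat mm 1344.0
side [349.8 189.6] [349, 188, 3, 4, 8] floor xy [ 0.617 -0.144] from mat mm 83.0
side [322. 193.] [320, 191, 5, 5, 19] floor xy [ 0.685 -0.078] from mat mm 77.0
side [358.5 197.3] [353, 190, 13, 15, 113] floor xy [ 0.574 -0.128] from mat mm 75.0
side [334.7 199.8] [332, 197, 6, 7, 26] floor xy [ 0.633 -0.074] from mat mm 26.0
side [327.9 202.6] [326, 200, 5, 6, 21] floor xy [ 0.645 -0.051] from mat mm 37.0
top [381.6 176.7] [374, 166, 16, 22, 126] floor xy [ 0.66  -0.059] from mat mm 50.0
top [387.9 187.3] [381, 177, 15, 22, 125] floor xy [ 0.632 -0.074] from mat mm 26.0
top [365.6 237.2] [363, 235, 6, 5, 21] floor xy [ 0.504 -0.013] from mat mm 116.0
[-109.72075754    2.28206342  349.86884438]
-150 [[387.0, 237.0], [334.8, 284.3]]
-110 [[378.6, 226.3], [343.8, 269.0]]
-60 [[368.8, 213.8], [355.0, 250.0]]
-30 [[363.2, 206.6], [361.7, 238.7]]
0 [[357.9, 199.7], [368.3, 227.5]]
```

Both thin cells are in the dish, about 50 and 26 mm from the mat centre, and the thick cell is still in the trough. Now I'll turn the dial back.

Emit:
{"op": "send_rows", "data": {"commands": [[0, 0, 0, -1, 1, 0, 0], [0, 0, 0, -2.1, 2, 0, 0], [0, 0, 0, -2.1, 3.2, 0, 0], [0, 0, 0, -2.1, 4.4, 0, 0], [0, 0, 0, -2.1, 5, 0, 0], [0, 0, 0, -2.1, 5, 0.5, 0], [0, 0, 0, -2.1, 5, 1.7, 0], [0, 0, 0, -2.1, 5, 2.6, 0], [0, 0, 0, -2.1, 5, 2.65, 0], [0, 0, 0, -2.1, 5, 2.65, 0]]}}

```text
time_s: 20.57
position: [0.5244, -0.0803, 0.2684]
tcp_rot: [[0.525, 0.851, -0.007], [0.851, -0.525, 0.003], [-0.001, -0.007, -1.0]]
force: [-0.6, -0.6, -0.8]
opening: 0.006
grasp_force: 0.0
```

```bash
python3 - <<'E'
from h import *
print(stand())
R=Rdown(-31.7)
for y,z in((-15.5,272),(20.8,267),(40,259),(53,249)):print(y,z,row(W(P,(40,y,z)),R))
E
```

```text
[ 39.19082642 -60.7189436  268.44194698]
-15.5 272 [-0.08, 0.02, 0.01, 1.51, 0.03, -0.12]
20.8 267 [-0.08, 0.02, 0.01, 2.72, 0.03, 0.04]
40 259 [-0.08, 0.02, 0.01, 3.36, 0.03, 0.31]
53 249 [-0.08, 0.02, 0.01, 3.79, 0.03, 0.64]
```

Emit:
{"op": "send_rows", "data": {"commands": [[0, 0, 0, 0.4, 0.03, -0.1, 0], [0, 0, 0, 0.8, 0.03, -0.12, 0], [0, 0, 0, 1.1, 0.03, -0.12, 0], [0, 0, 0, 1.35, 0.03, -0.12, 0], [0, 0, 0, 1.6, 0.03, -0.1, 0], [0, 0, 0, 1.85, 0.03, -0.07, 0], [0, 0, 0, 2.1, 0.03, -0.04, 0], [0, 0, 0, 2.35, 0.03, -0.01, 0], [0, 0, 0, 2.6, 0.03, 0.02, 0], [0, 0, 0, 2.85, 0.03, 0.08, 0], [0, 0, 0, 3.1, 0.03, 0.19, 0], [0, 0, 0, 3.35, 0.03, 0.31, 0], [0, 0, 0, 3.55, 0.03, 0.45, 0], [0, 0, 0, 3.77, 0.03, 0.62, 0], [0, 0, 0, 3.77, 0.03, 0.62, 0], [0, 0, 0, 3.6, 0.03, 0.2, 0]]}}

```text
time_s: 21.9
position: [0.5824, 0.012, 0.2623]
tcp_rot: [[0.524, 0.852, -0.006], [0.852, -0.524, 0.002], [-0.001, -0.006, -1.0]]
force: [-0.0, -0.7, -0.2]
opening: 0.006
grasp_force: 0.0
```

```bash
python3 - <<'E'
from h import *
print(stand())
R=Rdown(-31.7)
for y,z in((48,312),(-62,312),(-62,268),(-15.5,272)):print(y,z,row(W(P,(40,y,z)),R))
E
```

```text
[ 40.05042897  48.23912009 262.26311096]
48 312 [-0.07, 0.01, 0.03, -0.01, -0.01, -1.66]
-62 312 [-0.07, 0.01, 0.03, -3.68, -0.02, -1.65]
-62 268 [-0.07, 0.01, 0.03, -3.67, -0.01, -0.19]
-15.5 272 [-0.07, 0.01, 0.03, -2.13, -0.01, -0.32]
```

Emit:
{"op": "send_rows", "data": {"commands": [[0, 0, 0, 0, 0, -1.2, 0], [0, 0, 0, -0.1, 0, -1.8, 0], [0, 0, 0, -1.3, 0, -1.8, 0], [0, 0, 0, -2.5, 0, -1.8, 0], [0, 0, 0, -3.7, 0, -1.8, 0], [0, 0, 0, -3.7, 0, -1.8, 0], [0, 0, 0, -3.7, 0, -1, 0], [0, 0, 0, -3.7, 0, -0.25, 0], [0, 0, 0, -3.5, 0, -0.25, 0], [0, 0, 0, -3.1, 0, -0.32, 0], [0, 0, 0, -2.8, 0, -0.32, 0], [0, 0, 0, -2.6, 0, -0.32, 0], [0, 0, 0, -2.4, 0, -0.32, 0], [0, 0, 0, -2.25, 0, -0.32, 0], [0, 0, 0, -2.13, 0, -0.32, 0], [0, 0, 0, -2.13, 0, -0.32, 0], [0, 0, 0, -2.13, 0, -0.32, 0]]}}

```text
time_s: 23.32
position: [0.5503, -0.0434, 0.2748]
tcp_rot: [[0.524, 0.852, 0.0], [0.852, -0.524, 0.0], [0.0, -0.0, -1.0]]
force: [-0.1, 0.2, 0.4]
opening: 0.009
grasp_force: 0.0
```

```bash
python3 -c "
from h import *
print(stand())"
```

```text
[ 41.85037876 -15.74266377 274.80470707]
```

Emit:
{"op": "send_rows", "data": {"commands": [[0, 0, 0, -0.4, 0, 0, 0], [0, 0, 0, -0.8, 0, -0.6, 0], [0, 0, 0, -1, 0, -1.8, 0], [0, 0, 0, -1, -1, -2.4, 0], [0, 0, 0, -1, -2.2, -2.4, 0], [0, 0, 0, -1, -3.4, -2.4, 0], [0, 0, 0, -1, -4.5, -2.4, 0], [0, 0, 0, -1.5, -4.6, -2.4, 0], [0, 0, 0, -2, -4.6, -2.4, 0], [0, 0, 0, -3, -4.6, -2.4, 0], [0, 0, 0, -4, -4.6, -2.4, 0], [0, 0, 0, -4, -4.6, -2.4, 0]]}}

```text
time_s: 24.32
position: [0.3672, -0.077, 0.3467]
tcp_rot: [[0.529, 0.849, -0.002], [0.849, -0.529, -0.002], [-0.003, -0.0, -1.0]]
force: [-0.1, 0.2, -0.1]
opening: 0.006
grasp_force: 0.0
```

```bash
python3 - <<'E'
from h import *
from rig import optics
print(stand());blue()
b=optics.capture('side')['image'];cur=cv2.resize(b[130:230,300:400],(600,600),interpolation=cv2.INTER_CUBIC)
ref=cv2.imread('pics/d2.png')
for k in(0,1,-1,-2):
    p=(proj('side',W(P,lugp(k*np.pi/3,95)))[0]-[300,130])*6;x,y=p.astype(int)
    r=ref[max(y-36,0):y+36,max(x-36,0):x+36];a,c=max(x-90,0),max(y-90,0)
    m=cv2.minMaxLoc(cv2.matchTemplate(cur[c:y+90,a:x+90],r,cv2.TM_CCOEFF_NORMED))
    print(k,m[1],'shift px',(m[3][0]+a-max(x-36,0))/6,(m[3][1]+c-max(y-36,0))/6)
for dq in(0,.15):print([proj('side',W(P,lugp(dq+k*np.pi/3,95)))[0].round(1).tolist() for k in(0,1,-1,-2)])
# hole patches: median V at 6 stations (q=0: expect 4 large,2 mid,1 small bright)
for k in range(6):
    x,y=proj('side',W(P,lugp(k*np.pi/3,50)))[0].round().astype(int);print(k,b[y-1:y+2,x-1:x+2].mean((0,1)).round())
E
```

```text
[ -96.32398624 -140.54309522  346.70087309]
side [526.2  78.5] [501, 57, 52, 45, 1447] floor xy [ 0.289 -1.368] from mat mm 1345.0
side [322.2 193.1] [320, 191, 5, 6, 22] floor xy [ 0.684 -0.078] from mat mm 76.0
side [358.3 197.2] [353, 190, 13, 15, 112] floor xy [ 0.575 -0.128] from mat mm 75.0
side [334.8 200. ] [332, 197, 6, 7, 25] floor xy [ 0.633 -0.073] from mat mm 26.0
side [328.1 203.1] [326, 201, 5, 5, 18] floor xy [ 0.643 -0.049] from mat mm 36.0
top [381.8 176.6] [374, 166, 16, 22, 130] floor xy [ 0.66  -0.059] from mat mm 51.0
top [387.9 187.5] [381, 177, 15, 22, 122] floor xy [ 0.632 -0.074] from mat mm 25.0
top [366.4 229.9] [358, 221, 18, 19, 199] floor xy [ 0.523 -0.016] from mat mm 98.0
0 0.9173199534416199 shift px -1.1666666666666667 0.16666666666666666
1 0.44548144936561584 shift px -0.8333333333333334 -0.5
-1 0.9589526653289795 shift px -0.3333333333333333 1.0
-2 0.49801820516586304 shift px 1.3333333333333333 1.5
[[355.4, 150.2], [379.8, 156.9], [326.5, 172.5], [325.5, 198.4]]
[[360.0, 149.2], [381.0, 160.0], [329.4, 168.2], [323.6, 195.7]]
0 [ 95. 109. 113.]
1 [127. 162. 175.]
2 [77. 84. 83.]
3 [65. 56. 51.]
4 [161. 174. 173.]
5 [ 95. 109. 113.]
```

```bash
python3 -c "
from rig import bot
print(bot.hand_in())"
```

```text
the job is handed in; nothing more can be done
None
```

I finished every step and handed the job in at about 24 s, but the hand-in returned no verdict: by my camera measurements the dish is on the mat with both thin cells in it, the thick cell is still in the trough and the dial is back near 0 (closed).

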